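# Set the drying cupboard's door stay to its widest hole

### The job

The crockery in the small drying cupboard needs more air. Lift the door's stay, the steel bar with the black ball knob, off the pin on the ledge, draw the door further open, and drop the stay's last hole (the one nearest the knob) fully down over the pin; then let go. Leave the groceries and the other things round it standing where they are.

Things in the scene. Friction and masses are not known exactly. Their poses are not given: they have to be found in the camera images.
- cupboard: light-wood drying cupboard fixed on the worktop, 170 deep, 250 wide; origin under its centre, x from its front to its back, y to its left, z up. Lower part 162 high, its flat top a ledge; the back board carries a loaded shelf over the ledge (underside z 385, front edge x -28), so the knob cannot be reached upright at the start, but can from the front with the tool 30 to 45 degrees off vertical
- door (a joint): opening of the glazed door on the cupboard's front, 238 wide, top edge level with the ledge, hinged about an upright line at its left edge; 0 = shut, grows as the door comes out towards the robot, at most 1.3 rad; about 0.28 at the start and 0.84 when the last hole is on the pin. It turns easily and stays where it is left
- door_hinge (a point): point on the door's hinge line at the height of the seated stay, cupboard frame [-94.0, 115.0, 172.5]
- stay_pivot (a point): where the stay is hung: swivel and knuckle on the door's top edge, 175.0 from the hinge line; both pivot axes (upright swivel, level knuckle) pass through this point
- stay_swing (a joint): swivel of the stay about the upright axis through stay_pivot; 0 = bar square to the door and pointing in over the ledge, grows counter-clockwise seen from above (its tail towards the hinge side); turns easily. In the cupboard's frame the bar's heading from the x axis is stay_swing minus door
- stay_lift (a joint): angle by which the bar is lifted at its knuckle: 0 = level as when seated, grows as its tail rises, to 0.8; it falls back by its own weight (0.14 kg)
- stay_hole1 (a point): centre of the hole nearest the pivot, 86.3 along the bar from stay_pivot; it is over the pin at the start. The stay is a flat steel bar 20 wide and 5.0 thick with three round 10 mm holes; hole 2 lies midway between holes 1 and 3
- stay_hole3 (a point): centre of the hole nearest the knob, 152.1 along the bar from stay_pivot, in the middle of its thickness
- stay_knob (a point): centre of the black 20 mm ball knob on a thin stem near the bar's free end, 182.1 along the bar from stay_pivot and 26.5 above the bar's middle; the thing to grip. Moving it carries stay and door along: with the bar lifted, its place over the ledge sets both door and swivel
- pin (a point): fixed upright steel pin near the ledge's front edge, 6.5 thick, round nose; the point is on its axis where a hole's centre is when the stay rests on the pin's collar. The nose ends 11 above this point, so a hole's centre must rise some 15 to be clear of it. Collar top 2.5 below, ledge 10.5 below. Axes as the cupboard's
- tea_carton: tea carton 71x73x81 on the shelf; a bystander; origin under its centre
- pepper_mill: wooden pepper mill, 150 high, on the shelf; a bystander; origin under its centre
- spice_jar: spice jar 108 high on the shelf; a bystander; origin under its centre
- coffee_jar: jar with a white lid, 45 wide, 92 high, on the right rear of the ledge; a bystander; origin under its centre
- soap: white dropper bottle of hand soap, 54 wide, 126 high, on the worktop left of the cupboard; a bystander; origin under its centre
- mug: patterned mug, 98 high, on the worktop right of the cupboard; a bystander; origin under its centre
- vitamin_jar: white jar with a pale blue lid, 96 high, on the worktop right of the cupboard; a bystander; origin under its centre

How it is judged:
By the outcome, as a careful person would: the job done as asked, in the order asked, and still so for the second after the job is handed in, with the robot touching nothing.
It also fails if it takes over 51 s, if anything falls off the work surface, if the arm or the gripper's body presses on something with over 40 N, if the wrist force passes 120 N, or if a joint passes its speed limit or range.

### The arm

A 7-joint arm with a two-finger parallel gripper is mounted at the origin on a cart in front of the work surface, level with it; the furniture and walls round the work are solid. World frame = base frame: x ahead of the robot, y to its left, z up, the work surface at z = 0. Lengths are in m, angles in rad, forces in N, time in s.
With the tool pointing down it reaches from about 0.4 to 0.9 m from the base axis. Payload 5.6 kg.
Tool frame: the origin (TCP) lies at the centre of the arm's flange, where the gripper is bolted on; the fingertips stand 190 mm ahead of it and the grasp point (between the pads) lies 171 mm ahead of it (robot.tip_reach is the distance from the TCP to the fingertips, in m); z points along the fingers, y is the direction in which the jaws open and shut (so a half turn about z gives the same grasp; the last joint's range is limited). The gripper opens to 92 mm and grips with 3 to 60 N. Pads are 20 mm wide; open, the fingers measure 128 mm over their backs; the gripper's body (75 mm by 189 mm) begins 69 mm behind the grasp point.
Start: joints at [-1.175, 0.468, -0.012, 1.603, 0.006, 1.071, -0.056], TCP at [0.276, 0.588, 0.405] pointing down, gripper open.
Joint ranges: [-2.53, 2.53], [-0.31, 2.02], [-1.57, 1.55], [0.28, 2.44], [-1.29, 4.43], [0.15, 1.84], [-2.92, 2.92]. Speed limits (rad/s): [2.57, 2.57, 3.14, 3.14, 3.14, 3.14, 3.14].

### API

Orientations are given as a unit quaternion [x, y, z, w].
In Python, from rig import robot, capture, camera_model, silhouettes, landmark_of gives the robot as it stands.
- The arm moves only by the tool send_rows, never from a script. Its argument "increments" is a list that holds one entry, the list of rows, each a list of 5 numbers: the finger opening in mm, from 0 to 91.9, then the shift along the tool's x, y, z in mm, then the turn about the tool's z in degrees. In form: [[[grip, tx, ty, tz, spin], ...]]. A call has 1 to 8 rows; each row is the pose to reach, as a shift and turn from the pose measured when the call began, along the tool's axes at that moment; what a row does not reach only later rows make up. A row lasts 1/10 s, in which the tool goes at most 50 mm and 8.59 degrees, less where a joint would pass 70% of its speed; a pose out of reach is approached as far as the arm can. A call with a gripper value outside its range is refused whole. The fingers move at their own pace and stop on an object; the grip force is fixed at half the most. Time passes only in rows, so rows that repeat a pose let the fingers close. It gives the time, the measured TCP pose, the force and the opening at its end, in the units of the state.
- robot.get_state(): the state, without advancing time (a new reading comes with each control period).
- capture(name): name is "scene" or "top" or "wrist"; returns the picture (384x512x3 uint8, red, green, blue); there is no depth.
- camera_model(name): a dict with "intrinsics" (3x3 intrinsics, pixels), "k1" (the pictures are not rectified: a ray, as slopes to the right and down, at radius r is drawn at 1 + k1 r^2 times it, then the intrinsics apply), "cam_to_world" (4x4, takes a point from camera to world coordinates); the wrist camera has in their place "tool_from_camera" (4x4, takes a point from camera to tool coordinates, whose origin is the TCP and whose axes are the flange's). Camera axes: x right, y up, looking along -z (the intrinsics and any distortion apply to the point x, -y, -z); pixel columns grow to the right and rows downward; lengths in m; the calibration is good to about 2 mm. A picture is of the moment at which its call begins: read the wrist's pose just before it. camera_model takes no time and is no camera call.
- robot.sign_off(): hands the job in, once; it reports no verdict.
Trained networks look in the newest picture that a camera, given by its name, has taken for a name from the list of things; names that differ only in an ending like _2 or _b are one class to them, and where a whole thing is asked for, a point or a joint stands for the part that bears it (a point fixed in the world has none). Each returns a list of dicts, best first, with "conf" (0 to 1); they miss things now and then, are a little off and sometimes report something else, mostly with a low value. They report only what shows in the picture. A call takes as long as a camera call.
- silhouettes(camera, target): "pixels" (384x512 bool, what is visible of it) and "rect" ([left, top, right, bottom] in pixels, round what is visible of it).
- landmark_of(camera, target): "at" ([column, row] in pixels: a listed point, or the origin of a listed thing).
The state is a dict: "clock": time; "qpos": joint angles; "joint_vel": joint speeds; "joint_efforts": joint torques, N m; "tcp_pos": TCP position; "tool_rot": TCP orientation; "force": force on the tool from outside, world axes, zero at the start; "ft_torque": the same for the moment, N m; "width": finger opening in m.
Only numpy, scipy, OpenCV 4.12 (cv2) and the standard library are available. Lean on these libraries where they do the work, as an engineer would, in place of code of your own. Each camera call takes 0.05 s, during which the arm holds its last target.

## Working session

There is one attempt and no reset: what is moved stays moved. The work goes in short steps, Python scripts to look and compute and a tool call to move; the robot and the scene stay as the last step left them, time stands still between calls to the robot, and variables do not carry over. Pictures are saved under pics/ and viewed, and the job is handed in when it is done.

Besides the shell and the picture viewer there is one more tool, called after "Emit:" as name([rows], argument=value, ...), one row to a line, values as JSON. send_rows: Moves the arm, as the interface text tells. Its arguments: {"type":"object","properties":{"increments":{"type":"array"}},"required":["increments"]}

```bash
ls; mkdir -p pics; cat > h.py <<'E'
import numpy as np, cv2
from rig import robot, capture, camera_model, silhouettes, landmark_of
from scipy.spatial.transform import Rotation as R
def snap(c,name):
    im=capture(c); cv2.imwrite(f'pics/{name}.png',im[:,:,::-1]); return im
def ctw(c,st=None):
    m=camera_model(c)
    if 'cam_to_world' in m: return np.array(m['cam_to_world'])
    T=np.eye(4);T[:3,:3]=R.from_quat(st['tool_rot']).as_matrix();T[:3,3]=st['tcp_pos']
    return T@np.array(m['tool_from_camera'])
def ray(c,px,st=None):
    m=camera_model(c);K=np.array(m['intrinsics']);T=ctw(c,st)
    p=np.linalg.solve(K,[px[0],px[1],1.]);d=p[:2];u=d.copy()
    for _ in range(30): u=d/(1+m['k1']*(u@u))
    v=np.array([u[0],-u[1],-1.]);v/=np.linalg.norm(v)
    return T[:3,3],T[:3,:3]@v
def proj(c,P,st=None):
    m=camera_model(c);K=np.array(m['intrinsics']);T=ctw(c,st)
    q=T[:3,:3].T@(np.asarray(P)-T[:3,3]);u=np.array([q[0],-q[1]])/-q[2]
    u=u*(1+m['k1']*(u@u));return (K@[u[0],u[1],1])[:2]
def tri(obs):
    A=np.zeros((3,3));b=np.zeros(3)
    for o,d in obs:
        M=np.eye(3)-np.outer(d,d);A+=M;b+=M@o
    X=np.linalg.solve(A,b);return X,[np.linalg.norm(np.cross(X-o,d)) for o,d in obs]
E
python3 - <<'E'
from h import *
st=robot.get_state();print(st)
for c in ['scene','top','wrist']:
    snap(c,c+'0')
    print(c,ctw(c,st).round(3).tolist(),camera_model(c)['k1'])
    for t in ['cupboard','door_hinge','stay_pivot','stay_hole1','stay_hole3','stay_knob','pin']:
        r=landmark_of(c,t); print(t,[(np.round(x['at'],1).tolist(),round(x['conf'],2)) for x in r[:2]])
E
```

```text
pics
{'clock': 0.0, 'qpos': array([-1.17500918,  0.46836128, -0.01160446,  1.60363677,  0.00600241,
        1.07140645, -0.05631977]), 'joint_vel': array([ 2.53001450e-04,  6.48536740e-04, -2.16174797e-03, -3.23423495e-04,
       -2.22315263e-04, -4.82981106e-05, -3.81424962e-04]), 'joint_efforts': array([-9.59058016e-04, -5.20566273e+01, -1.25196707e-02, -2.43741935e+01,
       -5.65312395e-02,  1.74056768e-02,  1.83330312e-04]), 'tcp_pos': array([0.27608   , 0.58817047, 0.40374493]), 'tool_rot': array([ 2.17677241e-01,  9.76020404e-01, -8.78905015e-04, -1.31576467e-04]), 'force': array([-0.83283357, -1.1203959 , -0.38828523]), 'ft_torque': array([-0.00379955,  0.00173599,  0.00641999]), 'width': 0.09216517080636367}
scene [[0.532, 0.538, -0.653, -0.203], [-0.846, 0.322, -0.424, -0.526], [-0.018, 0.779, 0.627, 0.994], [0.0, 0.0, 0.0, 1.0]] -0.14981561454926579
cupboard [([251.4, 256.8], 0.56)]
door_hinge [([197.7, 224.3], 0.94), ([277.0, 142.2], 0.73)]
stay_pivot [([241.8, 257.0], 0.76)]
stay_hole1 [([237.3, 216.8], 0.95), ([238.6, 230.6], 0.86)]
stay_hole3 [([237.3, 216.8], 0.95), ([238.6, 230.6], 0.86)]
stay_knob [([236.4, 199.1], 0.64)]
pin [([237.6, 232.6], 0.49)]
top [[0.238, 0.846, -0.477, 0.158], [-0.971, 0.211, -0.109, -0.117], [0.008, 0.489, 0.872, 0.992], [0.0, 0.0, 0.0, 1.0]] -0.09793450827293029
cupboard [([256.8, 222.5], 0.71)]
door_hinge [([201.4, 223.3], 0.85)]
stay_pivot []
stay_hole1 [([249.0, 220.9], 0.75), ([240.3, 199.1], 0.6)]
stay_hole3 [([249.0, 220.9], 0.75), ([240.3, 199.1], 0.6)]
stay_knob [([290.0, 185.7], 0.7), ([235.7, 185.0], 0.65)]
pin [([248.8, 220.9], 0.47)]
wrist [[0.425, -0.876, -0.228, 0.212], [0.905, 0.411, 0.108, 0.617], [-0.001, -0.252, 0.968, 0.383], [0.0, 0.0, 0.0, 1.0]] -0.036888132146770024
cupboard []
door_hinge []
stay_pivot []
stay_hole1 []
stay_hole3 []
stay_knob []
pin []
```

```bash
python3 - <<'E'
import cv2
for c in ['scene','top']:
    im=cv2.imread(f'pics/{c}0.png'); cv2.imwrite(f'pics/{c}0z.png',cv2.resize(im[120:320,130:380],None,fx=3,fy=3,interpolation=cv2.INTER_CUBIC))
E
```

```text
(no output)
```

View pics/scene0.png

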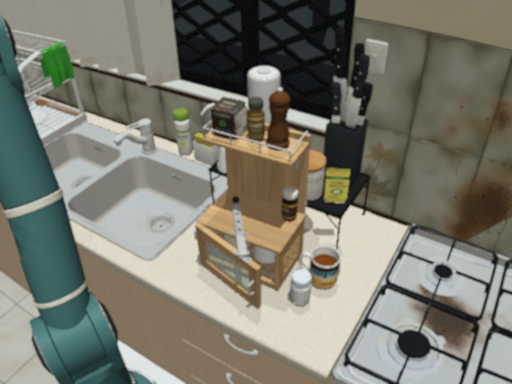

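View pics/top0.png

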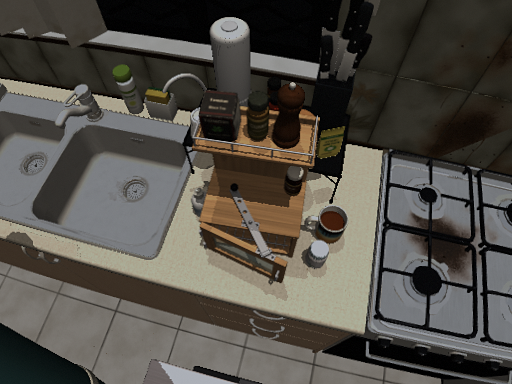

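```bash
sleep 1
```

```text
(no output)
```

View pics/scene0z.png

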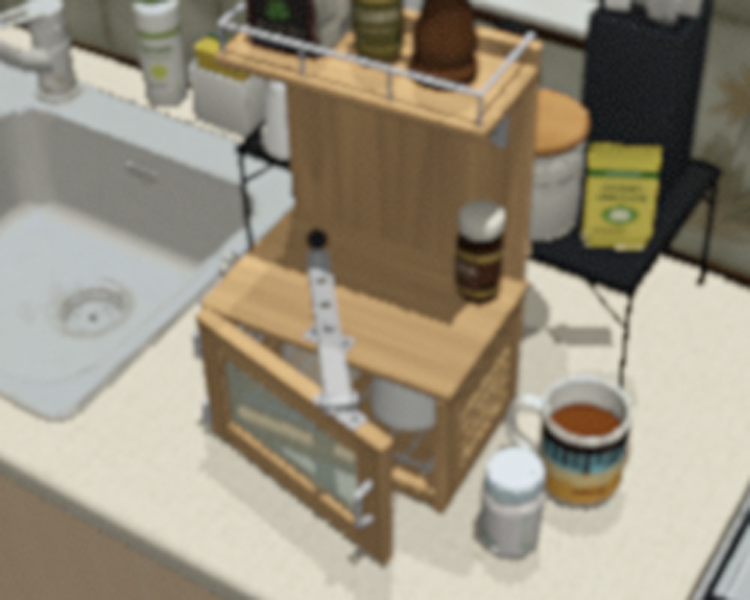

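View pics/top0z.png

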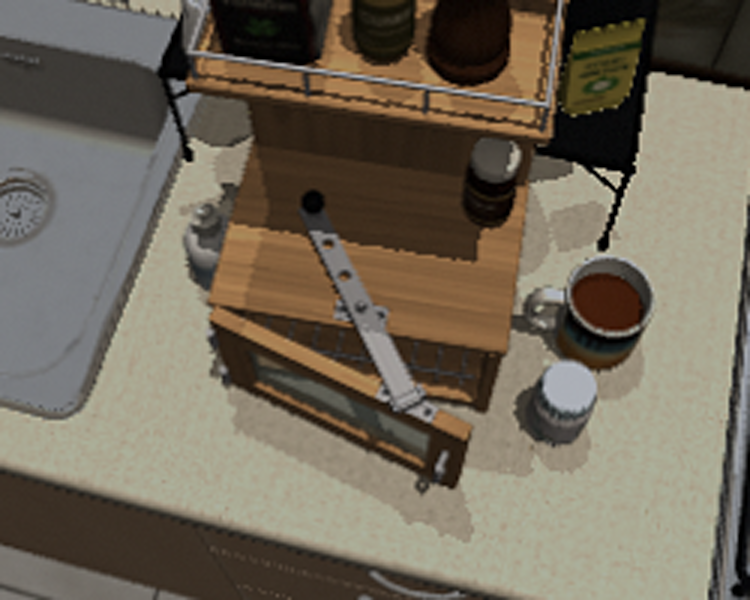

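```bash
cat > fit.py <<'E'
from h import *
from scipy.optimize import least_squares
H=np.array([-94,115.,172.5])
def pivot(d): return H+175*np.array([-np.sin(d),-np.cos(d),0])
def c2w(p,X):
    c,s=np.cos(X[2]),np.sin(X[2]); return np.array([X[0]+c*p[0]-s*p[1],X[1]+s*p[0]+c*p[1],p[2]])/1000
def bar(d,pin,l,z=0):
    P=pivot(d);u=(pin-P);u[2]=0;u/=np.linalg.norm(u);return P+u*l+np.array([0,0,z])
def z(x,y): return (130+x/3,120+y/3)
E
cat > fit1.py <<'E'
from fit import *
obs=[('top',z(313,202),'k'),('top',z(328,242),'3'),('top',z(344,274),'2'),('top',z(361,308),'1'),
('scene',z(317,239),'k'),('scene',z(321,281),'3'),('scene',z(323,303),'2'),('scene',z(326,328),'1'),
('top',z(507,352),'fr'),('scene',z(446,395),'fr'),('scene',z(523,290),'rr'),('scene',z(204,303),'fl'),('top',z(211,303),'fl')]
def pts(X):
    d=X[3];pin=np.array([X[4],X[5],172.5])
    return {'k':bar(d,pin,182.1,26.5),'3':bar(d,pin,152.1,2.5),'2':bar(d,pin,119.2,2.5),'1':bar(d,pin,86.3,4),
     'fr':np.array([-85,-125,162.]),'fl':np.array([-85,125,162.]),'rr':np.array([85,-125,162.])}
def res(X):
    Q=pts(X);r=[]
    for c,px,n in obs:
        r+=list((proj(c,c2w(Q[n],X))-px)*(0.4 if len(n)>1 else 1))
    pin=np.array([X[4],X[5],172.5])
    r+=[(np.linalg.norm(pin-pivot(X[3]))-86.3)*3,(np.linalg.norm(pin-pivot(.84))-152.1)*.5,(X[3]-.28)*100]
    return np.array(r)
best=None
for y0 in (-1,-.3,0,.3,1):
    s=least_squares(res,[600,0,y0,.28,-70,-30],loss='soft_l1')
    if best is None or s.cost<best.cost: best=s
X=best.x;print(best.cost,X.round(3));Q=pts(X)
for c,px,n in obs: print(c,n,(proj(c,c2w(Q[n],X))-px).round(1))
for n in 'k31': print(n,c2w(Q[n],X).round(4),Q[n].round(1))
pin=np.array([X[4],X[5],172.5]);print('final knob',c2w(bar(.84,pin,182.1,26.5),X),bar(.84,pin,182.1,26.5),np.linalg.norm(pin-pivot(.84)))
np.save('X.npy',X)
E
python3 fit1.py
```

```text
Traceback (most recent call last):
  File "fit1.py", line 18, in <module>
    s=least_squares(res,[600,0,y0,.28,-70,-30],loss='soft_l1')
  File "fit1.py", line 12, in res
    r+=list((proj(c,c2w(Q[n],X))-px)*(0.4 if len(n)>1 else 1))
             ~~~~^^^^^^^^^^^^^^^
  File "h.py", line 18, in proj
    m=camera_model(c);K=np.array(m['intrinsics']);T=ctw(c,st)
                                                    ~~~^^^^^^
  File "h.py", line 7, in ctw
    m=camera_model(c)
ValueError: time passes only in moves, steps and waits
```

```bash
sed -i 's/^def snap/_cm=camera_model\nimport functools\ncamera_model=functools.lru_cache(None)(_cm)\ndef snap/' h.py; python3 fit1.py
```

```text
1.8396919973733112 [ 5.80012e+02 -9.03100e+00  5.10000e-02  2.79000e-01 -7.23650e+01
 -2.56300e+00]
top k [-0.1 -0.1]
top 3 [0.  0.5]
top 2 [-0.   0.4]
top 1 [-0.3 -0.4]
scene k [-0.   0.1]
scene 3 [-0.  -0.3]
scene 2 [0.4 0.4]
scene 1 [ 0.5 -0.1]
top fr [-1.2  0.6]
scene fr [-0.3  0.4]
scene rr [ 1.7 -3.6]
scene fl [-0.9 -0.2]
top fl [-0.7 -0.8]
k [0.5824 0.0448 0.199 ] [  5.2  53.7 199. ]
3 [0.5591 0.026  0.175 ] [-19.1  36.1 175. ]
1 [ 0.5079 -0.0153  0.1765] [-72.4  -2.6 176.5]
final knob [ 0.53799261 -0.01390978  0.199     ] [-42.21480692  -2.7134216  199.        ] 151.94938948825768
```

```bash
cat > plan.py <<'E'
from fit import *
X=np.load('X.npy');PIN=np.array([X[4],X[5],172.5])
def go(target,head_y,st=None):
    """target: TCP world m; head_y: desired heading of tool y, deg. prints tool shift mm, spin deg"""
    st=st or robot.get_state();M=R.from_quat(st['tool_rot']).as_matrix()
    sh=M.T@(np.array(target)-st['tcp_pos'])*1000
    h=np.degrees(np.arctan2(M[1,1],M[0,1]));w=h-head_y   # about tool z (down)
    w=(w+180)%360-180
    print('tcp',st['tcp_pos'].round(4),'yhead %.1f'%h,'tilt',M[:,2].round(4),'shift',sh.round(1),'spin %.1f'%w,'F',st['force'].round(1),'w %.4f'%st['width'],'t %.2f'%st['clock'])
    print('q',st['qpos'].round(2))
def barpt(d,l,lift=0,pin=None):
    P=pivot(d);u=(PIN if pin is None else pin)-P;u[2]=0;u/=np.linalg.norm(u)
    return P+u*l*np.cos(lift)+np.array([0,0,l*np.sin(lift)]), np.degrees(np.arctan2(u[1],u[0])+X[2])
E
python3 - <<'E'
from plan import *
p,h=barpt(X[3],52);w=c2w(p,X);print(w,h)
go([w[0],w[1],.405],h+90)
E
```

```text
[ 0.48117349 -0.03684448  0.1725    ] 38.88767349146032
tcp [0.2762 0.5884 0.4047] yhead 64.9 tilt [ 0.  0. -1.] shift [-4.512e+02 -4.789e+02 -3.000e-01] spin -64.0 F [ 0.5 -0.2  1.1] w 0.0916 t 1.20
q [-1.18  0.47 -0.01  1.6   0.01  1.07 -0.06]
```

Emit:
send_rows([
  [[92, -25, -27, 0, -4], [91.9, -50, -54, 0, -8], [91.9, -80, -86, 0, -12], [91.9, -110, -118, 0, -16], [91.9, -140, -150, 0, -20], [91.9, -170, -182, 0, -24], [91.9, -200, -212, 0, -28], [91.9, -225, -240, 0, -32]],
])

```text
clock: 2.0
tcp_pos: [0.3785, 0.2734, 0.405]
tool_rot: [-0.061, 0.998, 0.0, 0.0]
force: [-0.3, -0.4, 0.4]
width: 0.0919
```

```bash
python3 - <<'E'
from plan import *
p,h=barpt(X[3],52);w=c2w(p,X)
go([w[0],w[1],.405],h+90)
E
```

```text
tcp [0.3785 0.2734 0.405 ] yhead 97.0 tilt [ 8.e-04  3.e-04 -1.e+00] shift [ -64.4 -320.4    0. ] spin -31.9 F [-0.3 -0.4  0.4] w 0.0919 t 2.00
q [-0.7   0.16  0.01  2.04 -0.    0.95  1.  ]
```

Emit:
send_rows([
  [[60, -5, -30, 0, -4], [60, -10, -70, 0, -8], [60, -15, -110, 0, -12], [60, -20, -150, 0, -16], [60, -25, -195, 0, -20], [60, -30, -240, 0, -24], [60, -35, -280, 0, -28], [60, -40, -318, 0, -32]],
])

```text
clock: 2.8
tcp_pos: [0.4568, -0.0394, 0.4054]
tool_rot: [-0.334, 0.942, -0.0, 0.001]
force: [-0.1, 0.9, -0.9]
width: 0.0599
```

```bash
python3 - <<'E'
from plan import *
p,h=barpt(X[3],52);w=c2w(p,X)
go([w[0],w[1],.405],h+90)
st=robot.get_state();im=snap('wrist','w1');snap('scene','s1')
for t in ['stay_pivot','stay_hole1','stay_hole3','stay_knob','pin']:
    r=landmark_of('wrist',t); print(t,[(np.round(x['at'],1).tolist(),round(x['conf'],2)) for x in r[:3]])
d=X[3]
for n,q in [('piv',pivot(d)),('1',barpt(d,86.3)[0]),('2',barpt(d,119.2)[0]),('3',barpt(d,152.1)[0]),('k',barpt(d,182.1)[0]+[0,0,26.5]),('fl',[-85,125,162]),('fr',[-85,-125,162])]:
    print(n,proj('wrist',c2w(q,X),st).round(1))
cv2.imwrite('pics/w1z.png',cv2.resize(im[:,:,::-1],None,fx=1.55,fy=1.55))
E
```

```text
tcp [ 0.4568 -0.0394  0.4054] yhead 129.1 tilt [ 1.8e-03  5.0e-04 -1.0e+00] shift [-20.5 -13.4   0.4] spin 0.2 F [-0.1  0.9 -0.9] w 0.0599 t 2.80
q [-0.22  0.13  0.25  2.07 -0.04  0.94  2.31]
stay_pivot []
stay_hole1 [([248.7, 265.5], 0.67), ([248.8, 321.5], 0.65)]
stay_hole3 [([248.7, 265.5], 0.67), ([248.8, 321.5], 0.65)]
stay_knob []
pin [([246.0, 265.4], 0.91)]
piv [244.6 169.8]
1 [245.7 265.5]
2 [246.1 297.2]
3 [246.5 326.4]
k [245.5 375.4]
fl [357.7 317.3]
fr [137.9 172.2]
```

View pics/w1z.png

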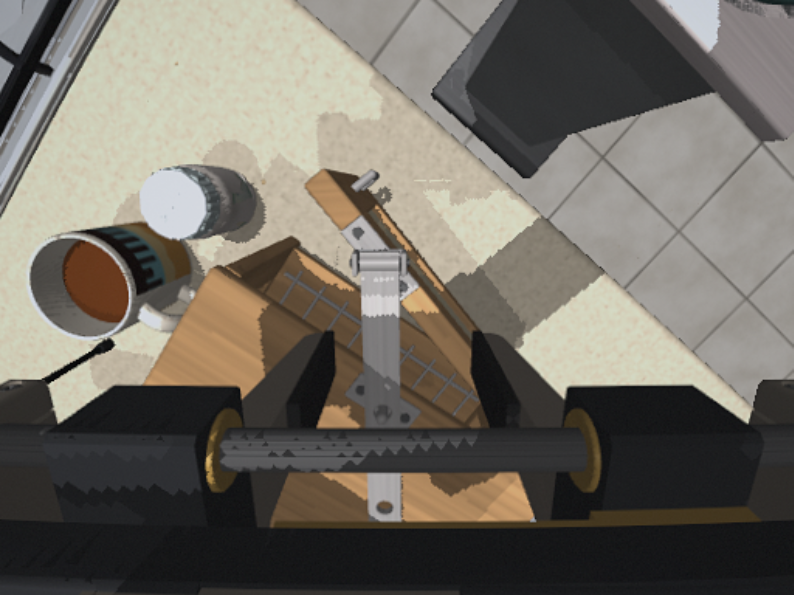

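View pics/s1.png

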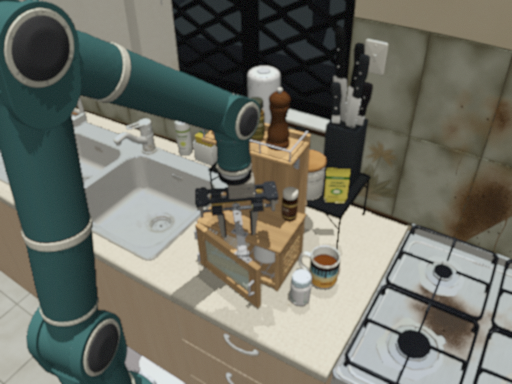

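```bash
python3 - <<'E'
from plan import *
p,h=barpt(X[3],48);w=c2w(p,X)
go([w[0],w[1],.3565],h+90)
E
```

```text
tcp [ 0.4566 -0.0361  0.405 ] yhead 129.1 tilt [ 6.e-04  7.e-04 -1.e+00] shift [-14.6 -16.1  48.5] spin 0.2 F [-0.6 -0.2 -0.1] w 0.0598 t 3.15
q [-0.22  0.13  0.25  2.07 -0.04  0.94  2.3 ]
```

Emit:
send_rows([
  [[60, -7, -8, 0, 0], [60, -14.5, -16, 0, 0], [60, -14.5, -16, 15, 0], [60, -14.5, -16, 30, 0], [60, -14.5, -16, 40, 0], [60, -14.5, -16, 48, 0], [60, -14.5, -16, 48.5, 0], [60, -14.5, -16, 48.5, 0]],
])

```text
clock: 3.95
tcp_pos: [0.4782, -0.0394, 0.3566]
tool_rot: [-0.334, 0.942, 0.0, 0.0]
force: [-0.4, 0.6, -0.1]
width: 0.0602
```

```bash
python3 - <<'E'
from plan import *
p,h=barpt(X[3],48);w=c2w(p,X)
go([w[0],w[1],.3565],h+90)
im=snap('wrist','w2');im2=snap('scene','s2')
cv2.imwrite('pics/w2z.png',np.vstack([im[150:350,100:400,::-1],im2[100:300,130:430,::-1]]).repeat(2,0).repeat(2,1)[:,:])
E
```

```text
tcp [ 0.4782 -0.0394  0.3566] yhead 129.1 tilt [ 8.e-04  7.e-04 -1.e+00] shift [0.1 0.1 0.1] spin 0.2 F [-0.4  0.6 -0.1] w 0.0602 t 3.95
q [-0.2   0.24  0.25  2.07 -0.08  0.84  2.34]
```

View pics/w2z.png

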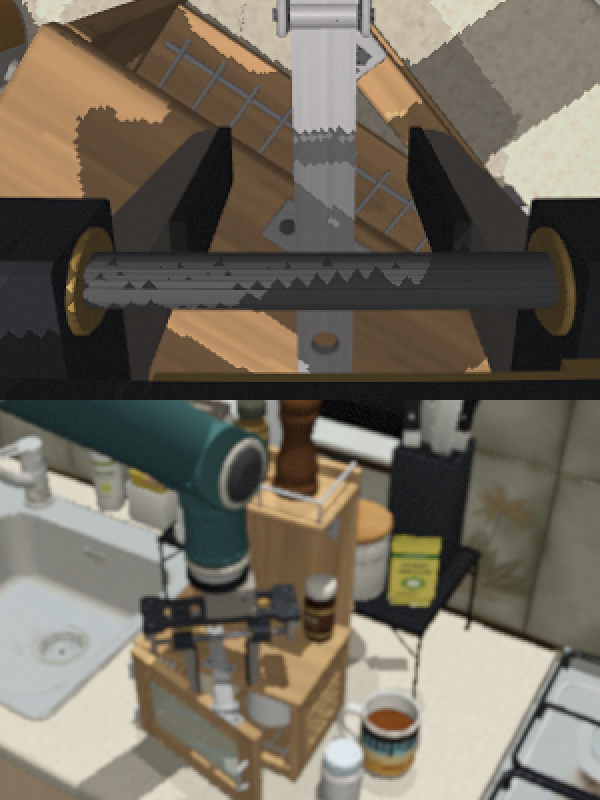

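Emit:
send_rows([
  [[40, 0, 0, 0, 0], [25, 0, 0, 0, 0], [12, 0, 0, 0, 0], [12, 0, 0, 0, 0], [12, 0, 0, 0, 0], [12, 0, 0, 0, 0]],
])

```text
clock: 4.65
tcp_pos: [0.4782, -0.0391, 0.357]
tool_rot: [-0.334, 0.942, 0.0, 0.001]
force: [0.3, 2.1, 1.3]
width: 0.0192
```

Emit:
send_rows([
  [[12, 0, 0, -2, 0], [12, 0, 0, -4, 0], [12, 0, 0, -6, 0], [12, 0, 0, -8, 0], [12, 0, 0, -10, 0], [12, 0, 0, -12, 0], [12, 0, 0, -14, 0], [12, 0, 0, -14, 0]],
])

```text
clock: 5.45
tcp_pos: [0.4781, -0.0398, 0.3712]
tool_rot: [-0.334, 0.943, -0.0, 0.001]
force: [-1.0, -2.9, -8.0]
width: 0.0192
```

```bash
python3 - <<'E'
from plan import *
p,h=barpt(X[3],48);w=c2w(p,X)
go([w[0],w[1],.3565],h+90)
im=snap('top','t3');im2=snap('scene','s3');im3=snap('wrist','w3')
a=np.hstack([im[140:300,150:350],im2[150:310,150:350]]);cv2.imwrite('pics/c3.png',cv2.resize(a[:,:,::-1],None,fx=2,fy=2))
cv2.imwrite('pics/w3z.png',im3[150:350,100:400,::-1].repeat(2,0).repeat(2,1))
E
```

```text
tcp [ 0.4781 -0.0398  0.3712] yhead 129.0 tilt [ 1.5e-03  4.0e-04 -1.0e+00] shift [-0.3  0.4 14.7] spin 0.2 F [-1.  -2.9 -8. ] w 0.0192 t 5.45
q [-0.21  0.22  0.25  2.06 -0.07  0.87  2.34]
```

View pics/c3.png

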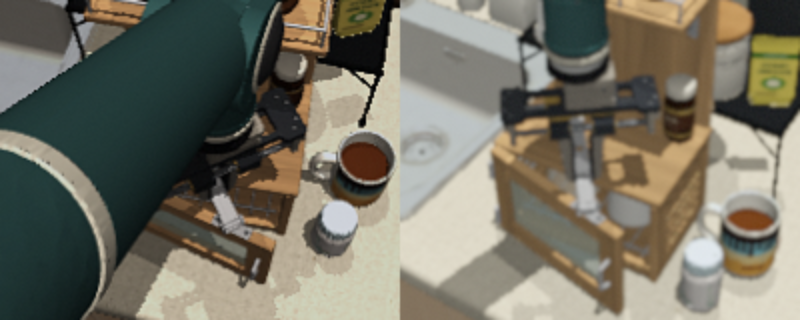

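View pics/w3z.png

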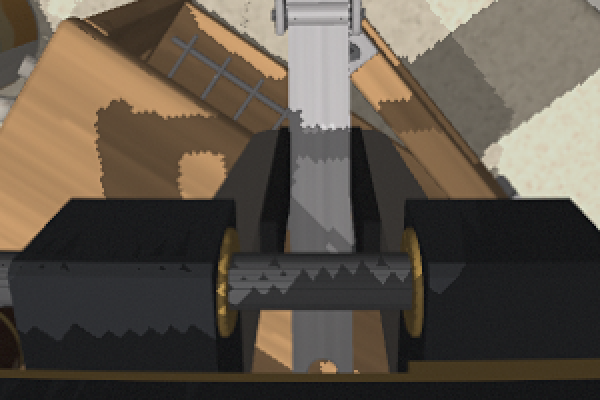

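```bash
cat > way.py <<'E'
from plan import *
import sys
def way(d0,d1,n,lh,z):
    st=robot.get_state();M=R.from_quat(st['tool_rot']).as_matrix()
    hy=np.degrees(np.arctan2(M[1,1],M[0,1]))
    for d in np.linspace(d0,d1,n+1)[1:]:
        p,h=barpt(d,lh);w=c2w(p,X);t=np.array([w[0],w[1],z])
        sh=M.T@(t-st['tcp_pos'])*1000;s=(hy-(h+90)+180)%360-180
        print('%.3f'%d,sh.round(1),'%.1f'%s,t.round(4),'h %.1f'%h)
E
python3 - <<'E'
from way import *
way(X[3],.84,14,46.5,.371)
E
```

```text
0.319 [ 5.6  3.  -0. ] 3.7 [ 0.4718 -0.0409  0.371 ] h 35.3
0.359 [ 9.8  6.1 -0. ] 7.0 [ 0.4666 -0.0411  0.371 ] h 32.0
0.399 [13.9  9.6 -0.1] 10.1 [ 0.4613 -0.041   0.371 ] h 28.9
0.439 [17.9 13.3 -0.1] 13.1 [ 0.4558 -0.0406  0.371 ] h 26.0
0.480 [21.7 17.3 -0.1] 15.9 [ 0.4503 -0.0399  0.371 ] h 23.2
0.520 [25.3 21.6 -0.1] 18.5 [ 0.4448 -0.0389  0.371 ] h 20.5
0.560 [28.7 26.1 -0.1] 21.1 [ 0.4393 -0.0375  0.371 ] h 18.0
0.600 [32.  30.8 -0.1] 23.5 [ 0.4338 -0.0359  0.371 ] h 15.5
0.640 [35.  35.8 -0.1] 25.8 [ 0.4284 -0.034   0.371 ] h 13.2
0.680 [37.7 40.9 -0.1] 28.1 [ 0.423  -0.0317  0.371 ] h 11.0
0.720 [40.3 46.1 -0.1] 30.3 [ 0.4177 -0.0292  0.371 ] h 8.8
0.760 [42.6 51.6 -0.1] 32.4 [ 0.4125 -0.0265  0.371 ] h 6.7
0.800 [44.6 57.1 -0.1] 34.4 [ 0.4075 -0.0235  0.371 ] h 4.6
0.840 [46.4 62.7 -0.1] 36.4 [ 0.4025 -0.0202  0.371 ] h 2.7
```

Emit:
send_rows([
  [[12, 4, 2, -0.5, 2.5], [12, 7, 4.2, -1, 5], [12, 10, 6.3, -1, 7], [12, 14, 9.6, -1, 10], [12, 18, 13.3, -1, 13], [12, 21.7, 17.3, -1, 16], [12, 25.3, 21.6, -1, 18.5], [12, 28.7, 26, -1, 21]],
])

```text
clock: 6.4
tcp_pos: [0.439, -0.0377, 0.3718]
tool_rot: [-0.156, 0.988, 0.0, 0.0]
force: [-1.9, -1.5, -8.7]
width: 0.0195
```

```bash
python3 - <<'E'
from way import *
go([0,0,0],0)
im=snap('top','t4');im2=snap('scene','s4');im3=snap('wrist','w4')
a=np.hstack([im[140:300,150:350],im2[150:310,150:350]]);cv2.imwrite('pics/c4.png',cv2.resize(a[:,:,::-1],None,fx=2,fy=2))
cv2.imwrite('pics/w4z.png',im3[100:384,100:400,::-1].repeat(2,0).repeat(2,1))
way(.56,.84,7,46.5,.372)
E
```

```text
tcp [ 0.439  -0.0377  0.3718] yhead 108.0 tilt [ 7.e-04  2.e-04 -1.e+00] shift [406.2 171.2 371.5] spin 108.0 F [-1.9 -1.5 -8.7] w 0.0195 t 6.40
q [-0.26  0.15  0.3   2.14 -0.06  0.86  1.96]
0.600 [ 4.4  3.3 -0.2] 2.6 [ 0.4338 -0.0359  0.372 ] h 15.5
0.640 [ 9.   6.8 -0.2] 4.9 [ 0.4283 -0.034   0.372 ] h 13.2
0.680 [13.4 10.6 -0.2] 7.2 [ 0.423  -0.0317  0.372 ] h 10.9
0.720 [17.6 14.6 -0.2] 9.3 [ 0.4177 -0.0292  0.372 ] h 8.8
0.760 [21.7 18.8 -0.2] 11.4 [ 0.4125 -0.0265  0.372 ] h 6.7
0.800 [25.6 23.2 -0.2] 13.5 [ 0.4075 -0.0235  0.372 ] h 4.6
0.840 [29.2 27.9 -0.2] 15.5 [ 0.4025 -0.0202  0.372 ] h 2.7
```

View pics/c4.png

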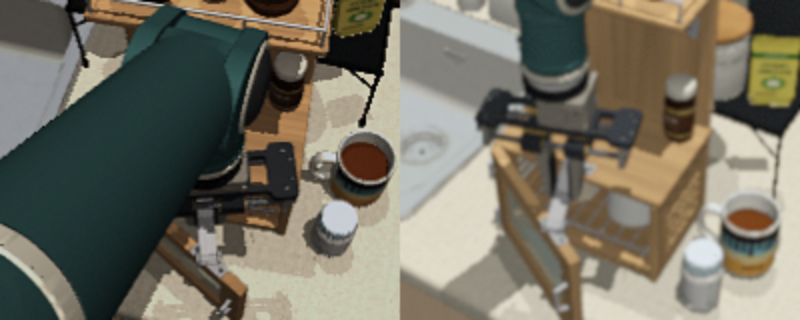

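View pics/w4z.png

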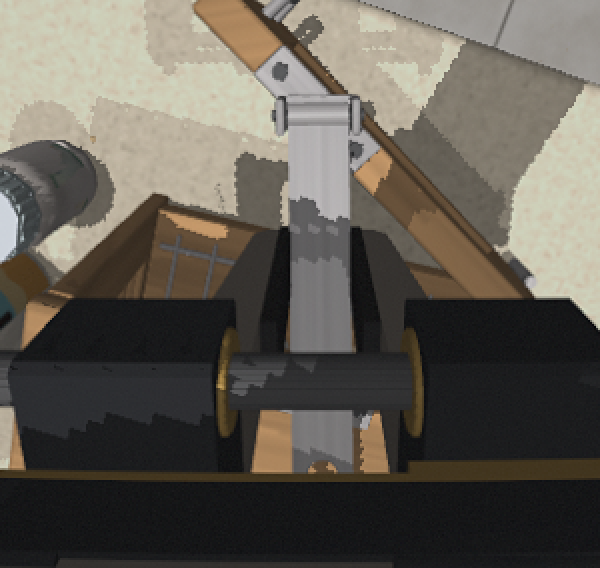

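Emit:
send_rows([
  [[12, 4, 3, 0, 2.5], [12, 9, 6.8, 0, 5], [12, 13.4, 10.6, 0, 7], [12, 17.6, 14.6, 0, 9.3], [12, 21.7, 18.8, 0, 11.4], [12, 25.6, 23.2, 0, 13.5], [12, 29.2, 27.8, 0, 15.5], [12, 29.2, 27.8, 0, 15.5]],
])

```text
clock: 7.35
tcp_pos: [0.4017, -0.0201, 0.3714]
tool_rot: [-0.023, 1.0, 0.0, -0.001]
force: [-2.4, -4.1, -8.2]
width: 0.0192
```

```bash
python3 - <<'E'
from way import *
go([.4025,-.0202,.372],92.7)
st=robot.get_state()
im=snap('top','t5');im2=snap('scene','s5');im3=snap('wrist','w5')
a=np.hstack([im[140:300,150:350],im2[150:310,150:350]]);cv2.imwrite('pics/c5.png',cv2.resize(a[:,:,::-1],None,fx=2,fy=2))
cv2.imwrite('pics/w5z.png',im3[100:384,100:400,::-1].repeat(2,0).repeat(2,1))
print('pivpred',proj('wrist',c2w(pivot(.84),X),st), 'scene piv',proj('scene',c2w(pivot(.84),X)),'knob',proj('scene',c2w(barpt(.84,182.1-8,.3)[0]+[0,0,26.5],X)),'pin',proj('scene',c2w(PIN,X)))
for t in ['stay_pivot','stay_hole3','stay_knob','pin']:
  for c in ['scene','wrist','top']:
    r=landmark_of(c,t); print(c,t,[(np.round(x['at'],1).tolist(),round(x['conf'],2)) for x in r[:3]])
E
```

```text
tcp [ 0.4017 -0.0201  0.3714] yhead 92.7 tilt [-2.4e-03  3.0e-04 -1.0e+00] shift [-0.8 -0.2 -0.6] spin -0.0 F [-2.4 -4.1 -8.2] w 0.0192 t 7.35
q [-0.32  0.08  0.3   2.22 -0.03  0.85  1.62]
pivpred [260.74531696 158.58385091] scene piv [206.99036312 268.11071731] knob [240.9038842  204.64400328] pin [239.1921082  230.35904104]
scene stay_pivot [([209.0, 272.5], 0.62)]
wrist stay_pivot [([256.4, 159.1], 0.69)]
top stay_pivot [([235.8, 280.6], 0.7)]
scene stay_hole3 [([223.5, 239.3], 0.8), ([236.5, 223.0], 0.55)]
wrist stay_hole3 [([262.0, 286.7], 0.66)]
top stay_hole3 []
scene stay_knob [([240.6, 204.4], 0.73), ([301.0, 299.6], 0.62)]
wrist stay_knob []
top stay_knob []
scene pin []
wrist pin []
top pin []
```

View pics/c5.png

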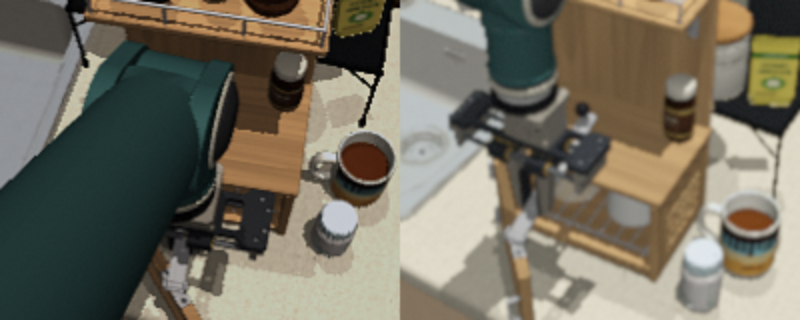

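View pics/w5z.png

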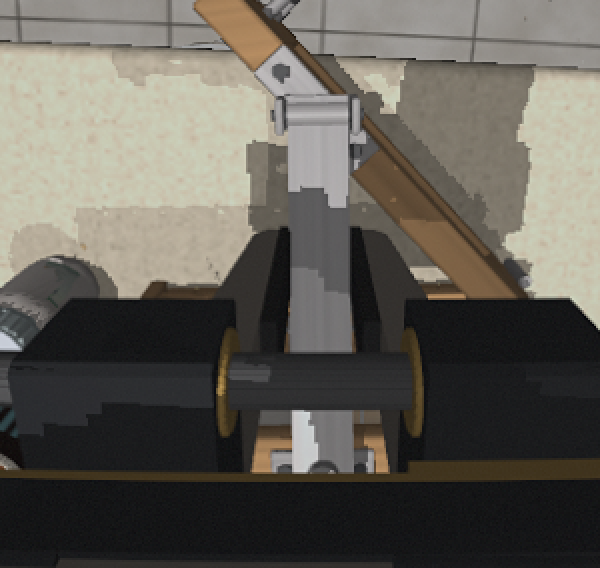

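```bash
python3 - <<'E'
from way import *
for p,q in [((.4782,-.0394,.3566),(-.334,.942,0,0)),((.4781,-.0398,.3712),(-.334,.943,0,0.001))]:
    st=dict(tcp_pos=np.array(p),tool_rot=np.array(q)); print(proj('wrist',c2w(pivot(X[3]),X),st), proj('wrist',c2w(pivot(X[3]-.01),X),st))
E
```

```text
[261.66648777 157.25435592] [259.42181777 159.01064841]
[262.01505716 154.2071606 ] [259.94764957 155.83026321]
```

Emit:
send_rows([
  [[12, -0.8, 0, 1.5, 0], [12, -1.5, 0, 3, 0], [12, -2, 0, 5, 0], [12, -2.4, 0, 7, 0], [12, -2.4, 0, 8.5, 0], [12, -2.4, 0, 8.5, 0]],
])

```text
clock: 8.7
tcp_pos: [0.4049, -0.0205, 0.3636]
tool_rot: [-0.024, 1.0, -0.0, -0.001]
force: [-3.5, -3.5, 0.2]
width: 0.0192
```

```bash
python3 - <<'E'
from way import *
go([.4041,-.0202,.363],92.7)
st=robot.get_state()
im2=snap('scene','s6');im3=snap('wrist','w6')
cv2.imwrite('pics/c6.png',cv2.resize(im2[170:270,190:310,::-1],None,fx=6,fy=6,interpolation=cv2.INTER_CUBIC))
cv2.imwrite('pics/w6z.png',im3[100:384,100:400,::-1].repeat(2,0).repeat(2,1))
E
```

```text
tcp [ 0.4049 -0.0205  0.3636] yhead 92.8 tilt [-2.1e-03 -3.0e-04 -1.0e+00] shift [0.8 0.3 0.6] spin 0.1 F [-3.5 -3.5  0.2] w 0.0192 t 8.70
q [-0.32  0.1   0.3   2.22 -0.04  0.83  1.63]
```

View pics/c6.png

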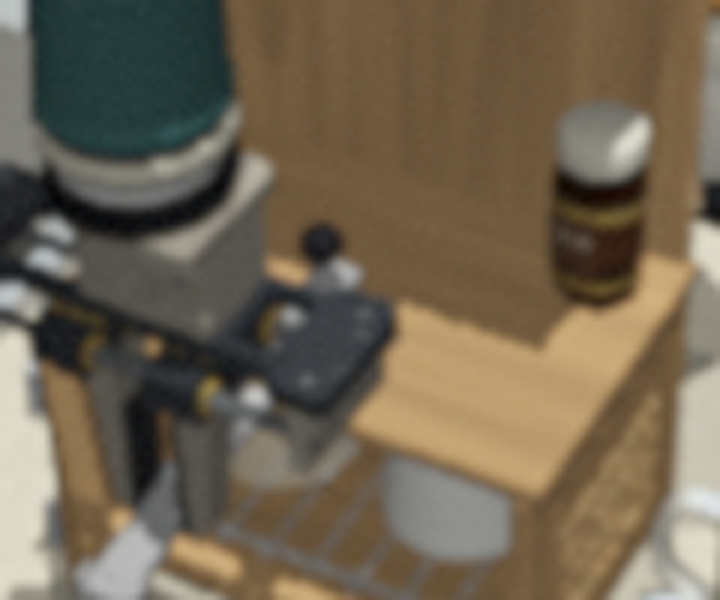

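View pics/w6z.png

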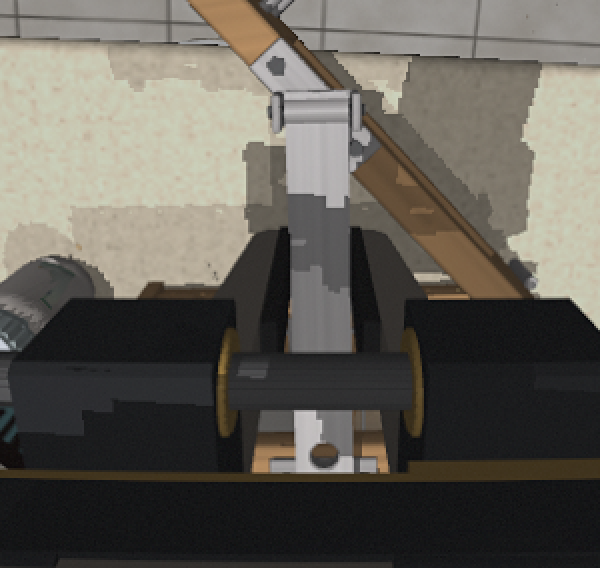

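```bash
cat > kn.py <<'E'
from plan import *
def part(d,hd,L,l,zz):
    P=pivot(d);a=np.radians(hd)-X[2];u=np.array([np.cos(a),np.sin(a),0])
    return P+u*(l*np.cos(L)-zz*np.sin(L))+np.array([0,0,l*np.sin(L)+zz*np.cos(L)])
def solve(obs,L=None,st=None):
    def f(v):
        r=[]
        for c,px,l,zz in obs: r+=list(proj(c,c2w(part(v[0],v[1],v[2],l,zz),X),st)-px)
        if L is not None: r.append((v[2]-L)*200)
        return r
    s=least_squares(f,[.84,2.7,L or .1]);v=s.x
    h3=part(*v,152.1,0);print('d %.4f head %.2f lift %.3f'%tuple(v),'res',s.fun.round(1),'hole3-pin (cup)',(h3-PIN).round(1)); return v
E
python3 - <<'E'
from kn import *
for L in (.12,.14,.16): solve([('scene',(243.5,210.3),182.1,26.5)],L)
print(proj('scene',c2w(part(.84,2.7,.3,182.1,26.5),X)))
E
```

```text
d 0.8210 head 3.91 lift 0.120 res [-0. -0.  0.] hole3-pin (cup) [ 1.3  0.8 18.2]
d 0.8423 head 2.31 lift 0.140 res [0. 0. 0.] hole3-pin (cup) [-1.6 -0.6 21.2]
d 0.8622 head 0.74 lift 0.160 res [ 0. -0.  0.] hole3-pin (cup) [-4.5 -2.1 24.2]
[240.80996672 204.31704316]
```

Emit:
send_rows([
  [[12, 0, 0, 1, 0], [12, 0, 0, 2, 0], [12, 0, 0, 3, 0], [12, 0, 0, 4, 0], [12, 0, 0, 4, 0]],
])

```text
clock: 9.3
tcp_pos: [0.4054, -0.0206, 0.3602]
tool_rot: [-0.024, 1.0, -0.0, -0.001]
force: [-3.0, -3.5, 0.3]
width: 0.0192
```

```bash
cat > look.py <<'E'
from kn import *
import sys
n=sys.argv[1]
go([.4049,-.0205,.357],92.7)
im2=snap('scene','s'+n);im3=snap('wrist','w'+n)
a=cv2.resize(im2[180:280,190:310,::-1],None,fx=6,fy=6,interpolation=cv2.INTER_CUBIC)
cv2.imwrite(f'pics/c{n}.png',a)
cv2.imwrite(f'pics/w{n}z.png',im3[100:384,100:400,::-1].repeat(2,0).repeat(2,1))
r=landmark_of('scene','stay_knob');print([(np.round(x['at'],1).tolist(),round(x['conf'],2)) for x in r[:2]])
E
python3 look.py 7
```

```text
tcp [ 0.4054 -0.0206  0.3602] yhead 92.8 tilt [-1.1e-03 -2.0e-04 -1.0e+00] shift [0.5 0.1 3.2] spin 0.1 F [-3.  -3.5  0.3] w 0.0192 t 9.30
q [-0.32  0.11  0.3   2.22 -0.04  0.82  1.64]
[([242.0, 211.5], 0.64), ([226.0, 244.3], 0.61)]
```

View pics/c7.png

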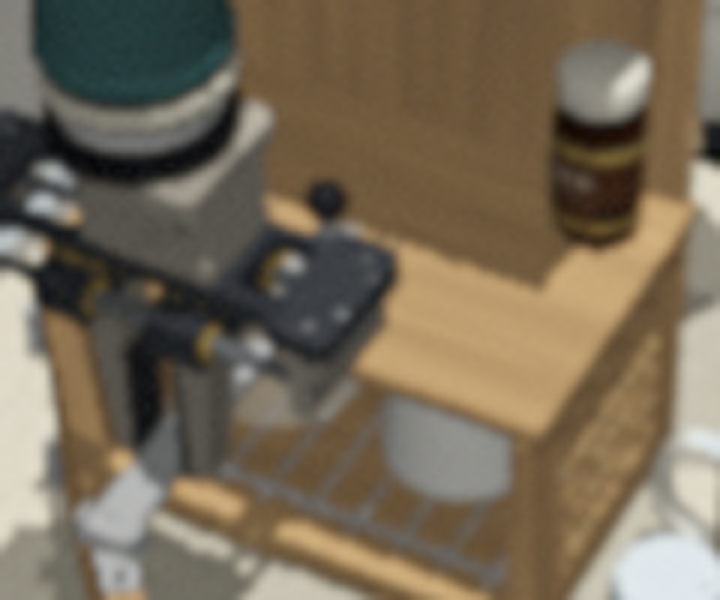

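View pics/w7z.png

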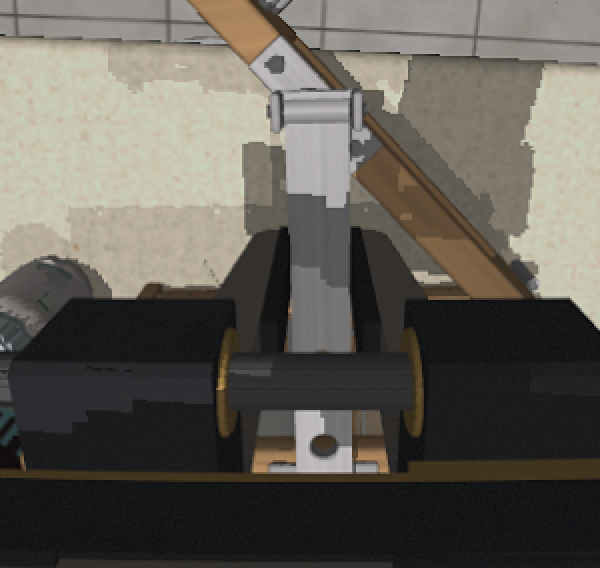

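```bash
python3 - <<'E'
from kn import *
for L in (.06,.075,.09,.1): solve([('scene',(244.3,213.3),182.1,26.5)],L)
E
```

```text
d 0.8330 head 2.97 lift 0.060 res [0. 0. 0.] hole3-pin (cup) [ 0.7 -0.1  9.1]
d 0.8503 head 1.73 lift 0.075 res [-0. -0.  0.] hole3-pin (cup) [-1.5 -1.1 11.4]
d 0.8667 head 0.51 lift 0.090 res [ 0. -0.  0.] hole3-pin (cup) [-3.7 -2.2 13.7]
d 0.8773 head -0.30 lift 0.100 res [-0.  0.  0.] hole3-pin (cup) [-5.1 -2.9 15.2]
```

Emit:
send_rows([
  [[12, 0, 0, 1, 0], [12, 0, 0, 2, 0], [12, 0, 0, 3, 0], [12, 0, 0, 3.2, 0], [12, 0, 0, 3.2, 0]],
])

```text
clock: 9.95
tcp_pos: [0.4055, -0.0205, 0.3575]
tool_rot: [-0.024, 1.0, 0.0, -0.0]
force: [-5.5, -4.0, 9.2]
width: 0.019
```

```bash
python3 look.py 8
```

```text
tcp [ 0.4055 -0.0205  0.3575] yhead 92.8 tilt [-6.e-04  1.e-04 -1.e+00] shift [0.6 0.1 0.5] spin 0.1 F [-5.5 -4.   9.2] w 0.0190 t 9.95
q [-0.31  0.11  0.3   2.23 -0.05  0.81  1.64]
[([242.7, 214.4], 0.56)]
```

View pics/c8.png

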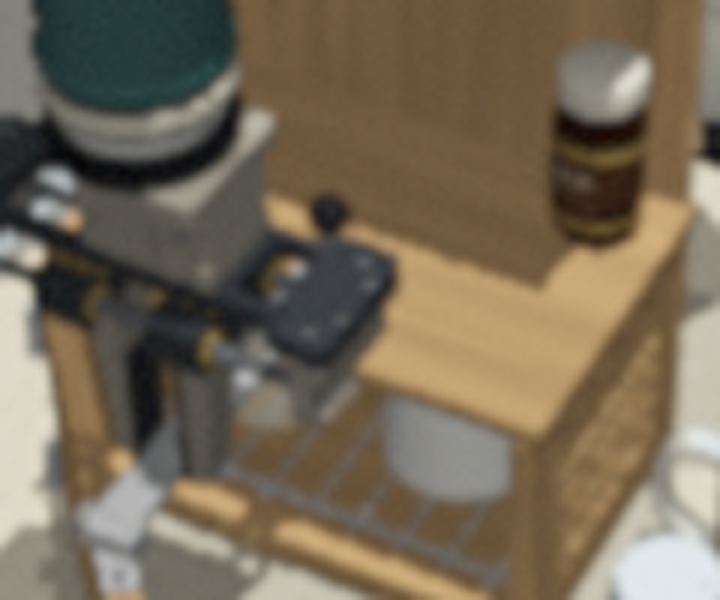

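```bash
python3 - <<'E'
from kn import *
for L in (0,.02,.04): solve([('scene',(245,215.5),182.1,26.5)],L)
print(proj('scene',c2w(part(.84,2.7,.0,182.1,26.5),X)))
E
```

```text
d 0.8168 head 3.78 lift 0.000 res [-0.  0.  0.] hole3-pin (cup) [ 2.9 -0.   0. ]
d 0.8418 head 2.08 lift 0.020 res [ 0. -0.  0.] hole3-pin (cup) [-0.1 -1.3  3. ]
d 0.8653 head 0.40 lift 0.040 res [0. 0. 0.] hole3-pin (cup) [-3.  -2.6  6.1]
[244.62308308 216.15252319]
```

Emit:
send_rows([
  [[25, 0, 0, 0, 0], [40, 0, 0, 0, 0], [50, 0, 0, 0, 0], [50, 0, 0, -10, 0], [50, 0, 0, -30, 0], [50, 0, 0, -50, 0], [50, 0, 0, -50, 0]],
])

```text
clock: 10.8
tcp_pos: [0.4065, -0.0205, 0.4101]
tool_rot: [-0.024, 1.0, 0.001, 0.003]
force: [0.3, 0.8, -0.2]
width: 0.0501
```

```bash
python3 look.py 9
```

```text
tcp [ 0.4065 -0.0205  0.4101] yhead 92.8 tilt [ 0.0053  0.0012 -1.    ] shift [ 1.9  0.  53.1] spin 0.1 F [ 0.3  0.8 -0.2] w 0.0501 t 10.80
q [-0.33  0.03  0.3   2.17 -0.01  0.94  1.6 ]
[]
```

View pics/c9.png

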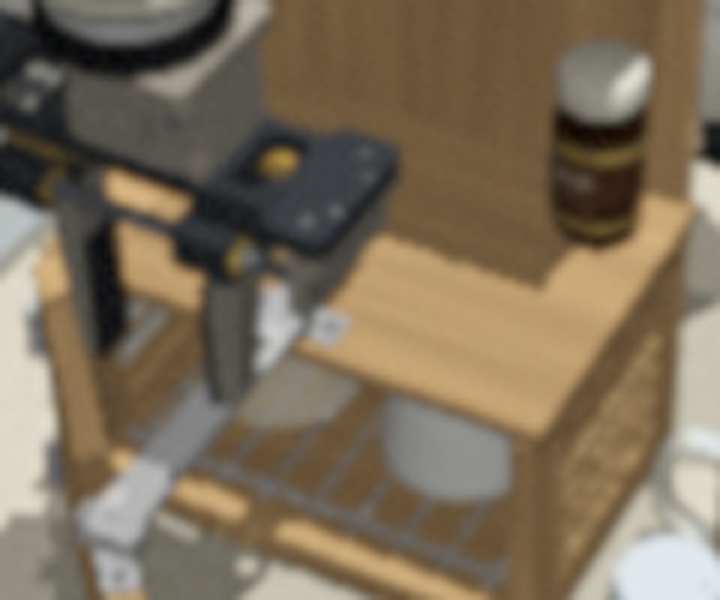

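View pics/w9z.png

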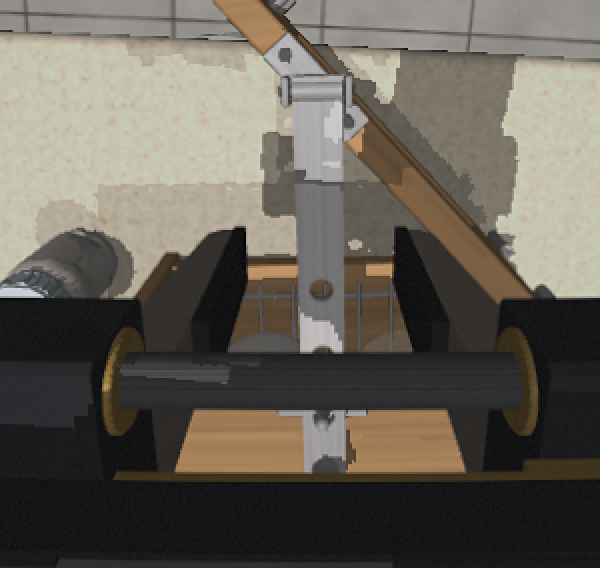

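Emit:
send_rows([
  [[50, 0, 0, -20, 0], [50, 5, 20, -40, 0], [50, 10, 60, -50, 0], [50, 15, 110, -50, 0], [50, 20, 160, -50, 0], [50, 20, 210, -50, 0], [50, 20, 250, -50, 0], [50, 20, 250, -50, 0]],
])

```text
clock: 11.75
tcp_pos: [0.372, 0.2331, 0.4562]
tool_rot: [-0.028, 1.0, 0.0, -0.001]
force: [-0.2, -1.1, 0.7]
width: 0.0498
```

```bash
cat > look2.py <<'E'
from kn import *
import sys
n=sys.argv[1]
go([.4049,-.0205,.357],92.7)
a=snap('scene','s'+n);b=snap('top','t'+n)
cv2.imwrite(f'pics/s{n}z.png',cv2.resize(a[180:300,190:310,::-1],None,fx=5,fy=5,interpolation=cv2.INTER_CUBIC))
cv2.imwrite(f'pics/t{n}z.png',cv2.resize(b[170:300,190:310,::-1],None,fx=5,fy=5,interpolation=cv2.INTER_CUBIC))
for c in('scene','top'):
  for t in ['stay_knob','stay_hole3','stay_pivot','pin']:
    r=landmark_of(c,t);print(c,t,[(np.round(x['at'],1).tolist(),round(x['conf'],2)) for x in r[:3]])
  print([(l,proj(c,c2w(part(.84,2.7,0,l,z),X)).round(1)) for l,z in [(182.1,26.5),(152.1,2.5),(0,0)]])
E
python3 look2.py 10
```

```text
tcp [0.372  0.2331 0.4562] yhead 93.3 tilt [-2.5e-03  8.0e-04 -1.0e+00] shift [ -18.7 -255.1   98.9] spin 0.6 F [-0.2 -1.1  0.7] w 0.0498 t 11.75
q [-0.62  0.05 -0.01  2.03 -0.    1.06  0.99]
scene stay_knob [([242.5, 213.7], 0.62), ([225.8, 241.4], 0.51)]
scene stay_hole3 [([227.8, 245.4], 0.94), ([237.3, 231.4], 0.64)]
scene stay_pivot [([204.8, 269.9], 0.79)]
scene pin [([239.7, 233.7], 0.57)]
[(182.1, array([244.6, 216.2])), (152.1, array([239.1, 229.6])), (0, array([207. , 268.1]))]
top stay_knob [([251.9, 205.2], 0.9), ([320.3, 232.8], 0.23)]
top stay_hole3 [([252.2, 218.9], 0.86), ([245.4, 246.7], 0.7), ([204.3, 225.8], 0.44)]
top stay_pivot [([237.0, 281.2], 0.75), ([251.1, 219.8], 0.49)]
top pin [([244.3, 220.5], 0.57)]
[(182.1, array([252.4, 207.5])), (152.1, array([250. , 222.5])), (0, array([236.6, 282.4]))]
```

View pics/s10z.png

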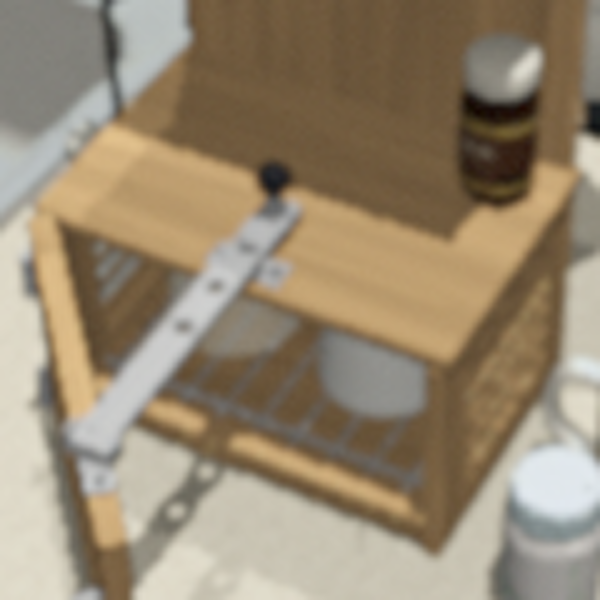

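View pics/t10z.png

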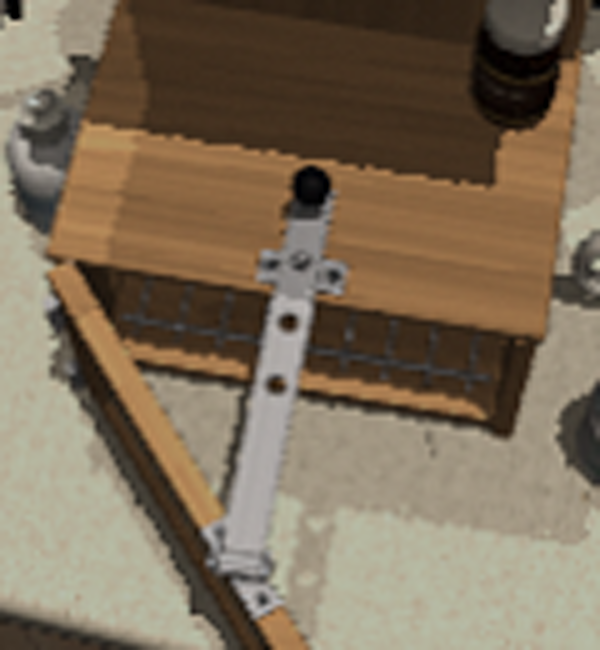

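```bash
python3 - <<'E'
from kn import *
solve([('scene',(244.6,215.6),182.1,26.5),('top',(252.2,207.2),182.1,26.5)])
solve([('scene',(244.6,215.6),182.1,26.5),('top',(252.2,207.2),182.1,26.5),('scene',z(0,0) and (190+247/5,180+247/5),152.1,2.5),('scene',(190+216/5,180+286/5),119.2,2.5),('scene',(190+183/5,180+326/5),86.3,2.5),('top',(190+288/5,170+322/5),119.2,2.5),('top',(190+277/5,170+384/5),86.3,2.5)])
E
```

```text
d 0.8363 head 2.95 lift 0.009 res [-0.1  0.   0.  -0. ] hole3-pin (cup) [0.6 0.3 1.3]
d 0.8258 head 3.41 lift -0.005 res [ 0.2  0.4  0.1 -0.2  0.1  0.  -0.1 -0.1 -0.1 -0.2 -0.  -0.3 -0.5 -0.2] hole3-pin (cup) [ 1.8  0.1 -0.7]
```

```bash
python3 - <<'E'
from kn import *
w=c2w(part(.838,2.8,0,125,0),X);print(w)
go([w[0],w[1],.41],92.8)
E
```

```text
[ 0.48118651 -0.01650228  0.1725    ]
tcp [0.3734 0.2276 0.4575] yhead 92.7 tilt [-4.e-04  4.e-04 -1.e+00] shift [ -96.2 -248.9   47.3] spin -0.1 F [-0.8 -0.4 -0.2] w 0.0501 t 12.25
q [-0.62  0.04 -0.01  2.03 -0.    1.07  0.99]
```

Emit:
send_rows([
  [[20, -10, -40, 0, 0], [0, -20, -90, 0, 0], [0, -40, -140, 0, 0], [0, -60, -190, 0, 0], [0, -80, -230, 10, 0], [0, -96, -249, 30, 0], [0, -96, -249, 47, 0], [0, -96, -249, 47, 0]],
])

```text
clock: 13.05
tcp_pos: [0.4805, -0.0176, 0.4084]
tool_rot: [-0.022, 1.0, -0.0, -0.002]
force: [-1.4, 1.0, -0.6]
width: 0.0004
```

```bash
python3 - <<'E'
from kn import *
w=c2w(part(.838,2.8,0,125,0),X)
go([w[0],w[1],.365],92.8)
im3=snap('wrist','w11');cv2.imwrite('pics/w11z.png',im3[100:384,100:400,::-1].repeat(2,0).repeat(2,1))
E
```

```text
tcp [ 0.4805 -0.0176  0.4084] yhead 92.6 tilt [-4.9e-03 -3.0e-04 -1.0e+00] shift [-1.   1.  43.3] spin -0.2 F [-1.4  1.  -0.6] w 0.0004 t 13.05
q [-0.29  0.17  0.28  2.02 -0.06  0.97  1.64]
```

View pics/w11z.png

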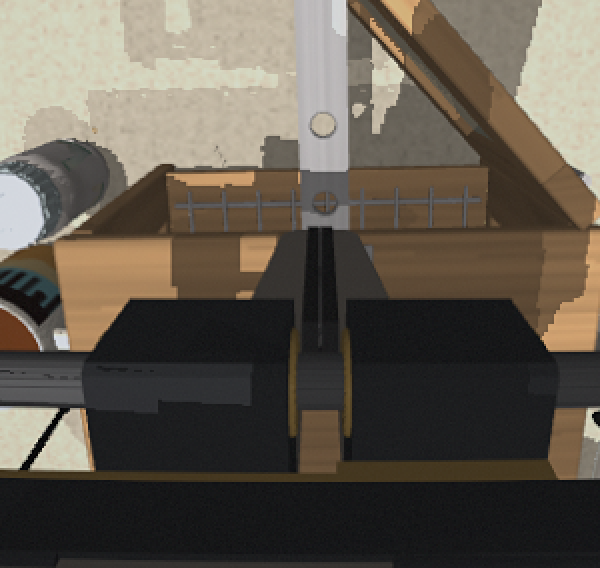

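Emit:
send_rows([
  [[0, 0, 1, 15, 0], [0, 0, 1, 28, 0], [0, 0, 1, 36, 0], [0, 0, 1, 40, 0], [0, 0, 1, 42, 0], [0, 0, 1, 42, 0]],
])

```text
clock: 13.7
tcp_pos: [0.4806, -0.0158, 0.3678]
tool_rot: [-0.023, 1.0, 0.0, -0.001]
force: [0.2, -0.3, 0.2]
width: 0.0003
```

Emit:
send_rows([
  [[0, 0, 0, 1, 0], [0, 0, 0, 2, 0], [0, 0, 0, 3, 0], [0, 0, 0, 3, 0]],
])

```text
clock: 14.1
tcp_pos: [0.4807, -0.0158, 0.3655]
tool_rot: [-0.023, 1.0, 0.0, -0.001]
force: [-1.1, -0.0, 5.1]
width: 0.0007
```

Emit:
send_rows([
  [[0, 0, 0, 1, 0], [0, 0, 0, 2, 0], [0, 0, 0, 2.5, 0], [0, 0, 0, 2.5, 0]],
])

```text
clock: 14.5
tcp_pos: [0.4808, -0.016, 0.3652]
tool_rot: [-0.023, 1.0, 0.001, -0.001]
force: [-6.3, -0.4, 19.6]
width: 0.0002
```

Emit:
send_rows([
  [[0, 0, 0, -10, 0], [0, 0, 0, -40, 0], [0, 0, 0, -75, 0], [0, 20, 20, -85, 0], [0, 40, 60, -90, 0], [0, 70, 110, -90, 0], [0, 90, 160, -90, 0], [0, 95, 200, -90, 0]],
])

```text
clock: 15.3
tcp_pos: [0.3755, 0.1782, 0.4564]
tool_rot: [-0.023, 1.0, 0.001, -0.0]
force: [1.4, -0.3, 0.5]
width: 0.0003
```

Emit:
send_rows([
  [[0, 5, 25, 0, 0], [0, 5, 50, 0, 0], [0, 5, 50, 0, 0]],
])

```text
clock: 15.6
tcp_pos: [0.3675, 0.2308, 0.4569]
tool_rot: [-0.025, 1.0, 0.002, 0.0]
force: [0.1, -0.9, -0.4]
width: 0.0005
```

```bash
python3 look2.py 12
```

```text
tcp [0.3675 0.2308 0.4569] yhead 92.9 tilt [ 1.0e-04  3.3e-03 -1.0e+00] shift [ -24.6 -253.2   99.1] spin 0.2 F [ 0.1 -0.9 -0.4] w 0.0005 t 15.60
q [-0.63  0.04 -0.01  2.04 -0.    1.06  0.99]
scene stay_knob [([242.8, 214.1], 0.57), ([316.9, 278.5], 0.27)]
scene stay_hole3 [([227.1, 245.4], 0.8), ([240.1, 231.1], 0.6)]
scene stay_pivot [([207.7, 269.8], 0.92), ([225.1, 244.9], 0.71)]
scene pin [([291.6, 215.7], 0.71), ([240.4, 232.1], 0.37)]
[(182.1, array([244.6, 216.2])), (152.1, array([239.1, 229.6])), (0, array([207. , 268.1]))]
top stay_knob [([254.3, 204.8], 0.84), ([258.3, 136.0], 0.46)]
top stay_hole3 [([244.5, 245.4], 0.85), ([250.0, 223.4], 0.69)]
top stay_pivot [([234.6, 280.4], 0.71), ([290.5, 189.7], 0.23)]
top pin [([247.9, 222.6], 0.62)]
[(182.1, array([252.4, 207.5])), (152.1, array([250. , 222.5])), (0, array([236.6, 282.4]))]
```

View pics/t12z.png

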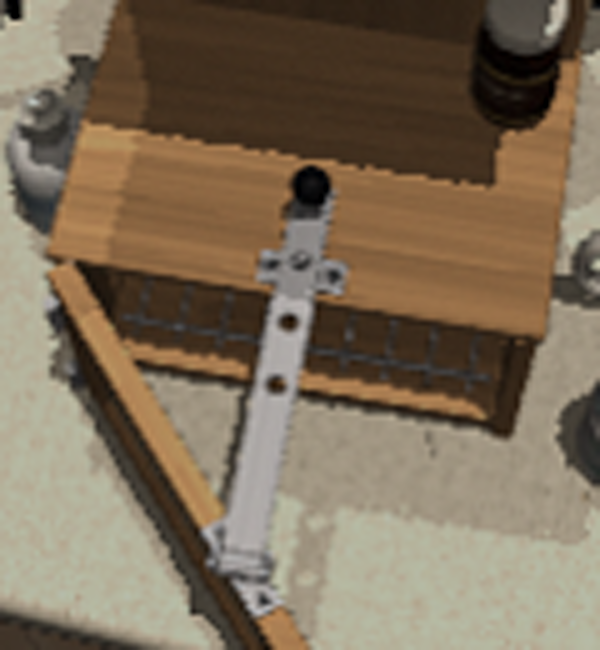

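View pics/s12.png

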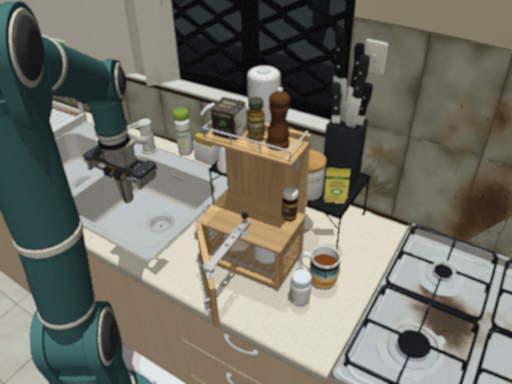

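View pics/s12z.png

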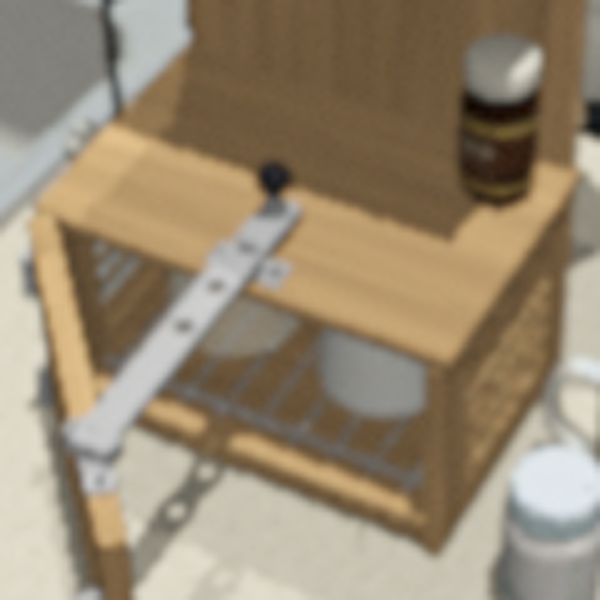

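The pictures before and after the press look the same, with the pin showing in hole 3 (top crop about (302, 262)). The pressed bar top measured z ≈ 175 mm, which is its nominal seated height. The groceries look unmoved, so I'm handing the job in.

```bash
python3 -c "
from rig import robot
print(robot.sign_off())"
```

```text
the job is handed in; nothing more can be done
None
```

The stay's last hole is down over the pin, the door stands open at about 0.83–0.84 rad, and the gripper is clear of everything. The job was handed in at about 16 s of the 51 s allowed.

**How it was done:** The moves only shift and spin the upright tool, so I could not tilt it to reach the knob from the front. Instead I gripped the bar by its edges about 48 mm from its pivot. I lifted it off the pin, drew the door out along its arc, lowered hole 3 over the pin and let go. I then pressed on the bar near the pin with closed fingers, up to about 20 N, before backing away.

**Last checks:**
- **Seating:** Under the press the bar stopped dead with its top at z ≈ 175 mm, its nominal seated height. The pictures before and after the press looked the same, so it was most likely seated already.
- **Position:** In both cameras the knob lies within about 0.6 pixel of its predicted seated place, and the pin shows in hole 3 from above.
- **Bystanders:** The groceries and other things look unmoved by eye. I did not measure them.

**Disagreements:**
- **Networks:** They mixed up the three holes and placed the knob 1–3 pixels away from where I read it in the pictures, so I used my own readings.
- **Height fits:** Fits from the pictures alone put hole 3 between 0.7 mm below and 1.3 mm above its seated height, which is why I added the press.

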